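# Set both beam-splitter rods to the middle click

### The job

Two grey beam-splitter boxes stand on the worktop, each with a push-pull rod that has three click positions; someone left the rod with the round knob pushed in and the rod with the cross-bar handle pulled out. Bring both rods to their middle click, so that the light is shared between eyepieces and camera (where the clicks lie cannot be seen from outside, only felt); do not run a rod on into the click at its far end, and leave each one clicked home and let go. Do not shift or tip the other things on the worktop.

Things in the scene. Friction and masses are not known exactly. Their poses are not given: they have to be found in the camera images.
- knob_box: grey box of the knob rod, fixed: 110 (x) x 100 (y) mm, top 90 mm high, on a foot plate 134x124x6 mm; side ports 14 mm proud; camera port over the rear half to 124 mm. Origin: centre of the underside. Own +x points from the front (where the rod comes out) to the back: the rod pulls out along -x. Tell-tale pin on top, to 110 mm high. The boxes may be swapped: know them by the handle.
- bar_box: grey box of the cross-bar rod, fixed: 110 (x) x 100 (y) mm, top 90 mm high, on a foot plate 134x124x6 mm; side ports 14 mm proud; camera port over the rear half to 124 mm. Origin: centre of the underside. Own +x points from the front (where the rod comes out) to the back: the rod pulls out along -x. Tell-tale pin on top, to 110 mm high. The boxes may be swapped: know them by the handle.
- knob_grip (a point): centre of the round black knob, a disc 38 mm across and 22 mm thick along the rod, on a 12 mm steel rod; on the rod's axis, 65 mm above the worktop, 30 mm + joint knob_rod in front of the box's front face. Axes as its box. Starts near the box (32 to 48 mm from its front).
- bar_grip (a point): centre of the black cross-bar, a level round bar 14 mm thick, 90 mm long at right angles to its rod (along its box's y), with a steel hub 20 mm thick, 22 mm long in the middle (the 12 mm rod runs back from it, so only shut fingers fit there); 65 mm above the worktop, 30 mm + joint bar_rod in front of the box's front face. Axes as its box. Starts far out (82 to 98 mm from the front).
- knob_rod (a joint): m the knob rod is pulled out, 0 to 0.072 (stops). Three clicks 24 mm apart; the row is shifted unseen up to 9 mm either way: inner at 0.002-0.020, middle 0.026-0.044, outer 0.050-0.068. Starts at 0.002-0.018, in or near the inner click or between that and the middle. Slides with 2-5 N and stays put; within 4 mm of a click the pin pulls it in; in the click it barely moves until 10-16 N drive it out.
- bar_rod (a joint): m the cross-bar rod is pulled out, 0 to 0.072 (stops). Three clicks 24 mm apart; the row is shifted unseen up to 9 mm either way: inner at 0.002-0.020, middle 0.026-0.044, outer 0.050-0.068. Starts at 0.052-0.068, in or near the outer click or between that and the middle. Slides with 2-5 N and stays put; within 4 mm of a click the pin pulls it in; in the click it barely moves until 10-16 N drive it out.
- knob_pin (a joint): tell-tale pin (12 mm steel pin, 30 mm behind the front face) on the box of the knob rod: its height in m, 0 = dropped home in one of the three clicks, about 0.0035 = riding up between clicks. A spring (8 to 11 N) keeps it down.
- bar_pin (a joint): tell-tale pin (12 mm steel pin, 30 mm behind the front face) on the box of the cross-bar rod: its height in m, 0 = dropped home in one of the three clicks, about 0.0035 = riding up between clicks. A spring (8 to 11 N) keeps it down.
- lab_timer: bystander: white lab timer with a grey display, 70x66x19 mm, lying flat; origin under its centre
- stain_violet: bystander: violet-brown reagent bottle with black cap, 40 mm across, 104 mm high; origin under its centre
- cotton_jar: bystander: glass jar of cotton balls with a knobbed lid, 73 mm across, 113 mm high; origin under its centre
- petri_1: bystander: closed clear dish, 60 mm across, 15 mm high; origin under its centre
- red_carton: bystander: narrow red and white open carton, 113x37x87 mm; origin under its centre
- slide_box: bystander: dark green flat box, 97x205x41 mm; origin under its centre

How it is judged:
By the outcome, as a careful person would: the job done as asked, in the order asked, and still so for the second after the job is handed in, with the robot touching nothing.
It also fails if it takes over 61 s, if anything falls off the work surface, if the arm or the gripper's body presses on something with over 40 N, if the wrist force passes 120 N, or if a joint passes its speed limit or range.

### The arm

A 6-joint arm with a two-finger parallel gripper is mounted at the origin on a cart in front of the work surface, level with it; the furniture and walls round the work are solid. World frame = base frame: x ahead of the robot, y to its left, z up, the work surface at z = 0. Lengths are in mm, angles in rad, forces in N, time in s.
With the tool pointing down it reaches from about 300 to 775 mm from the base axis. Payload 14.6 kg.
Tool frame: the origin (TCP) lies on the centre line of the jaws, within the pads' length; the fingertips stand 19 mm ahead of it and the grasp point (between the pads) is the TCP (bot.tip_reach is the distance from the TCP to the fingertips, in mm); y points along the fingers, x is the direction in which the jaws open and shut, and the axes are right-handed (so a half turn about y gives the same grasp; the last joint's range is limited). The gripper opens to 85 mm and grips with 20 to 120 N. Pads are 22 mm wide; open, the fingers measure 114 mm over their backs; the gripper's body (76 mm by 85 mm) begins 54 mm behind the grasp point. The pads swing forward as they close: fully open they stand 13 mm farther back than shut.
Start: joints at [1.127, 0.3, 1.521, -0, 1.321, -0.067], TCP at [202.367, 511.407, 212.681] pointing down, gripper open.
Joint ranges: [-3.03, 3.03], [-0.79, 2.21], [0.23, 2.52], [-1.04, 4.18], [0, 3.07], [-2.55, 2.55]. Speed limits (rad/s): [2.22, 2.22, 2.57, 3.14, 3.14, 3.14].

### API

Orientations are given as a unit quaternion [w, x, y, z].
In Python, from rig import bot gives the robot as it stands. Calls block until the motion is done:
- bot.move_to(position, orientation): joint-space move of the TCP to a pose.
- bot.servo_line(position, attitude=None, speed=150, until_force=None): straight line of the TCP; attitude=None keeps the orientation; speed is the mean speed in mm/s. With until_force (N) it stops when the force on the tool has changed by that much, and returns True; else False.
- bot.move_joints(angles): joint-space move.
- bot.move_gripper(opening, grip_force=None): finger opening in mm; grip_force is the grip in N (None keeps the last); returns when the fingers have stopped.
- bot.dwell(seconds).
- bot.ik(position, orientation): joint angles nearest the present ones, or None.
- bot.read_state(): the state.
- bot.read_camera(name): name is "side" or "top" or "wrist"; returns a dict with "image" (420x560x3 uint8, blue, green, red), "depth" (420x560 float32, mm along the optical axis (not along the pixel's ray), 0 where there is no reading), "fovy" (degrees; the focal length in pixels is half the picture's height over the tangent of half this angle, whatever the lens; pixels are square), "cx", "cy" (the principal point, pixels), "eye" and "attitude" of the camera in the world; the wrist camera has in their place "mount" (4x4, takes a point from camera to tool coordinates, whose origin is the TCP and whose axes are the tool frame's). Camera axes: x right, y down, z forward; pixel columns grow to the right and rows downward; lengths in mm; the calibration is good to about 2 mm. The wrist camera is an equidistant fisheye: a pixel r from the principal point sees the ray r / f radians off the axis. A picture is of the moment at which its call begins: read the wrist's pose just before it.
A pose or a line that the arm cannot do raises bot.MotionError and nothing moves.
- bot.finish_job(): hands the job in, once; it reports no verdict.
The state is a dict: "clock": time; "joint_positions": joint angles; "qvel": joint speeds; "effort": joint torques, N m; "ee_pos": TCP position; "tool_rot": TCP orientation; "ft_force": force on the tool from outside, world axes, zero at the start; "moment": the same for the moment, N m; "grip_width": finger opening in mm.
Only numpy, scipy, OpenCV 4.12 (cv2) and the standard library are available. Lean on these libraries where they do the work, as an engineer would, in place of code of your own. Each camera call takes 0.05 s, during which the arm holds its last target.

## Working session

There is one attempt and no reset: what is moved stays moved. The work goes in short steps, each a Python script; the robot and the scene stay as the last script left them, time stands still between calls to the robot, and variables do not carry over. Pictures are saved under pics/ and viewed, and the job is handed in when it is done.

```bash
ls; mkdir -p pics; python3 - <<'E'
from rig import bot
import cv2,numpy as np
s=bot.read_state();print(s['clock'],s['ee_pos'],s['tool_rot'],s['ft_force'],bot.tip_reach)
for n in ("side","top"):
    c=bot.read_camera(n);cv2.imwrite(f'pics/{n}0.png',c['image']);np.savez(f'{n}0.npz',**c)
    print(n,c['fovy'],c['cx'],c['cy'],c['eye'],c['attitude'])
E
```

```text
pics
0.0 [202.24916282 511.16031604 212.06980781] [-0.58456928  0.58502456  0.39711339 -0.39790196] [-0.27074663  0.75066982 -0.55912871] 19.0
side 47.27653381050128 278.04830114529057 213.2597405470668 [ -47.46070323 1178.15417359  946.78842709] [ 0.11100714 -0.21357386  0.85575171 -0.45798759]
top 42.33348268876239 283.289532120953 209.652571815761 [-298.8868036    15.34151022 1600.23559835] [ 0.18228646 -0.67752545  0.69000926 -0.17781485]
```

View pics/side0.png

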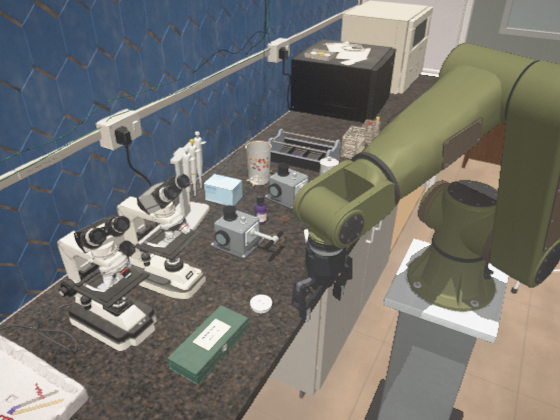

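View pics/top0.png

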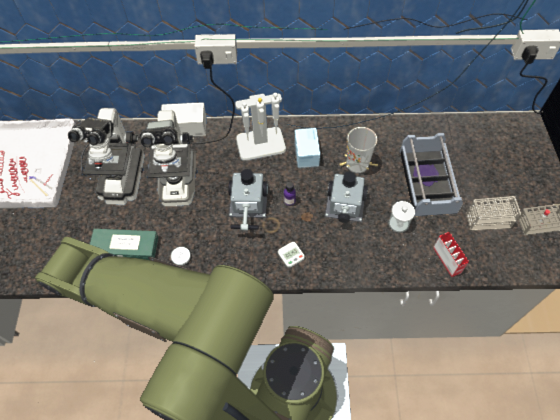

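The top view shows the cross-bar box at about (247,197) and the knob box at (346,197). The bottle (290,195) and timer (290,254) stand between them, and the jar is at (402,217). I'll zoom in and compute world coordinates.

```bash
cat > h.py <<'E'
import numpy as np,cv2
from scipy.spatial.transform import Rotation as R
def rot(q): return R.from_quat([q[1],q[2],q[3],q[0]]).as_matrix()
def load(n): return dict(np.load(n+'.npz',allow_pickle=True))
def world(c):
    D=c['depth'];h,w=D.shape;f=h/2/np.tan(np.radians(float(c['fovy']))/2)
    u,v=np.meshgrid(np.arange(w),np.arange(h))
    P=np.stack([(u-c['cx'])/f*D,(v-c['cy'])/f*D,D],-1)
    return P@rot(c['attitude']).T+c['eye']
def ray(c,uv,z):
    f=c['image'].shape[0]/2/np.tan(np.radians(float(c['fovy']))/2)
    d=rot(c['attitude'])@np.array([(uv[0]-c['cx'])/f,(uv[1]-c['cy'])/f,1])
    return c['eye']+d*(z-c['eye'][2])/d[2]
E
python3 - <<'E'
from h import *
c=load('top0');W=world(c)
cv2.imwrite('pics/topz.png',cv2.resize(c['image'][150:280,210:430],None,fx=3.6,fy=3.6,interpolation=cv2.INTER_CUBIC))
s=load('side0');cv2.imwrite('pics/sidez.png',cv2.resize(s['image'][150:270,200:340],None,fx=4.9,fy=4.9,interpolation=cv2.INTER_CUBIC))
for uv in [(247,197),(346,197),(290,195),(290,254),(402,217),(247,230),(346,215),(180,256),(290,230)]: print(uv,W[uv[1],uv[0]].round(0))
# grid of heights
for a,b in((225,270),(325,370)):
  print('cols',a); 
  for v in range(165,242,3): print(v,W[v,a:b:3,2].round().astype(int))
E
```

```text
(247, 197) [609. 136.  84.]
(346, 197) [ 597. -185.   93.]
(290, 195) [627.  -5.  62.]
(290, 254) [432.  -1.  19.]
(402, 217) [ 518. -356.   96.]
(247, 230) [528. 140.   6.]
(346, 215) [ 537. -182.   80.]
(180, 256) [434. 352.  16.]
(290, 230) [529.  -3.   0.]
cols 225
165 [-6 -2 -5  8 -6  4 -4  2 -4 -1 -3  5  1 11  2]
168 [ 6 -2 -3  5  4 -2  3 -1  3 -4 -9  2  2  2  7]
171 [ -3   0   2   1   3   8 123 124 122   8   4  -1   0   4  -1]
174 [  0   4   1  87  93  85 127 122 121 119  94  92  85  -5  -5]
177 [  8   4   5  90  87  90 128 126 125 120  86  89  91   0   4]
180 [ -3  -4  65  91  94  93 106 116 120 103  97  95  88   6   6]
183 [ 1  9 74 86 90 85 92 97 90 86 93 93 94 78 63]
186 [-6  8 74 91 91 84 88 86 86 96 91 90 87 74 56]
189 [  3  67  71  91  91  91  87 111  86  87  89  92  90  70  50]
192 [ -1   0  54  91  85  87  93 105  93  89  89  93  97  57  36]
195 [-6 -3 93 91 94 94 88 86 94 88 92 88 86 47 -3]
198 [-4  2 92 91 97 90 86 99 92 89 93 89 84  6  0]
201 [  -2    7 1600   91   85   83   90   92   82   86   85   86   80    5
    2]
204 [ 3  3  7 62 66 71 77 75 79 82 78 66 61 11
[... 1433 characters left out ...]
11 68 70 79 81 86 89 83 84 87 92 85 -4  1]
207 [ 6  6 43 45 60 66 73 74 69 72 76 77 12  4  2]
210 [ 2 -2 22 39 42 46 68 72 53 52 59 53  1  8  2]
213 [ 1  6 11 14 14 79 89 84 31 35 29 35  0 -1  1]
216 [-2  1 10  6  7 79 82 84 75  5  9 20  5  1  5]
219 [-2  2 -4  2  1 68 69 77 72  5  1  8  7 -4  3]
222 [ 7 -1 -5 -3  2  4 42 55  4  4 -2 -3 -2  1  5]
225 [-3  4 -3  2 -2  3  0 -4 -3  4  4 -2 -4 -3 -7]
228 [ -1  -1 -11  -1  -3  -3   2  -1  -3  -4   1  -3   0   6   3]
231 [-2  7 -2 -1  1  3 -1  5  3 -5  7 -1  1 -1  6]
234 [  -9   -1   -3   -2    5   -4    0   -3   -9  -13   -5    3    1 1600
   -2]
237 [ 7 -2  0 -6  3  2  4 -2  1  2  0  0 -5  1  3]
240 [-9  0  0 -2  0  3  3  3  3  1 -6 -4  1  2  1]
```

```bash
echo
```

```text
(no output)
```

View pics/topz.png

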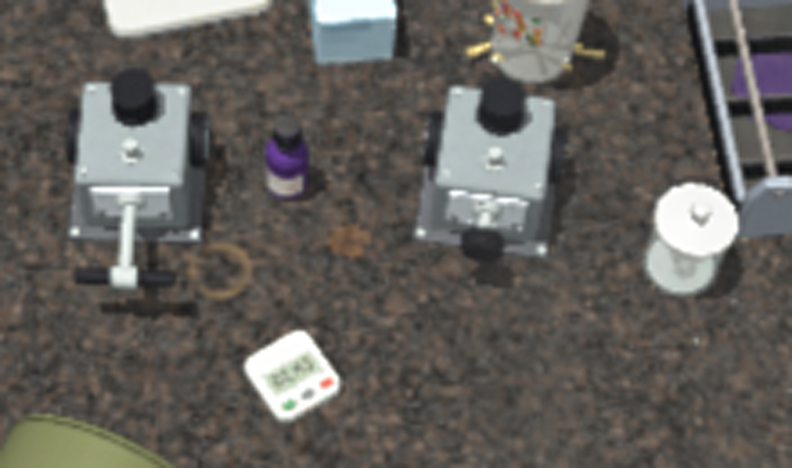

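View pics/sidez.png

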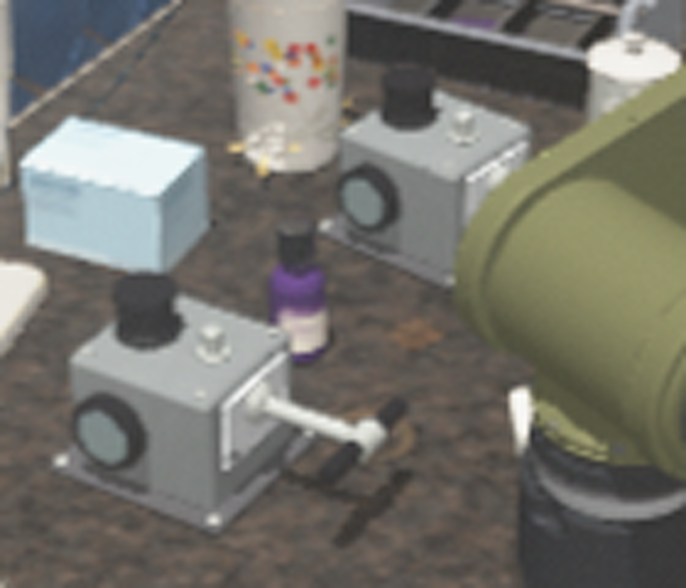

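```bash
python3 - <<'E'
from h import *
c=load('top0');W=world(c)
hsv=cv2.cvtColor(c['image'],cv2.COLOR_BGR2HSV)
for nm,a,b in(('bar',225,275),('knob',322,372)):
  m=np.zeros(W.shape[:2],bool); m[172:206,a:b]=1
  m&=(W[...,2]>80)&(W[...,2]<100)&(hsv[...,2]>80)
  mm=cv2.morphologyEx(m.astype(np.uint8),cv2.MORPH_OPEN,np.ones((3,3)))>0
  P=np.array([ray(c,(u,v),90) for v,u in zip(*np.nonzero(mm))])[:,:2]
  r=cv2.minAreaRect(P.astype(np.float32));print(nm,'top rect',r)
  # camera port
  m=np.zeros(W.shape[:2],bool); m[165:190,a:b]=1
  m&=(W[...,2]>110)&(W[...,2]<135)
  print(' port',np.median(W[m],axis=0), m.sum())
  if nm=='bar':
    m=np.zeros(W.shape[:2],bool); m[222:233,a:b]=1
    m&=(W[...,2]>50)&(W[...,2]<90)
    P=np.array([ray(c,(u,v),68) for v,u in zip(*np.nonzero(m))])[:,:2]
    r=cv2.minAreaRect(P.astype(np.float32));print(' bar',r,P.mean(0))
    m=np.zeros(W.shape[:2],bool); m[208:222,a:b]=1
    m&=(W[...,2]>55)&(W[...,2]<90)
    print(' rod',np.median(W[m],axis=0))
    for v in range(207,223): 
      us=np.nonzero(m[v])[0]
      if len(us):print('  ',v,us, ray(c,(us.mean(),v),69).round(1))
  else:
    m=np.zeros(W.shape[:2],bool); m[208:224,a:b]=1
    m&=(W[...,2]>55)&(hsv[...,2]<60)
    m=np.where(m)
    P=np.array([ray(c,(u,v),75) for v,u in zip(*m)])[:,:2]
    print(' knob',P.min(0),P.max(0),P.mean(0),cv2.minAreaRect(P.astype(np.float32)))
    print(list(zip(*m))[::4])
E
```

```text
bar top rect ((642.6062622070312, 136.8367919921875), (99.7929916381836, 111.86235809326172), 88.71367645263672)
 port [670.51557422 134.45776546 123.5963135 ] 126
 bar ((512.72265625, 142.982666015625), (86.72905731201172, 25.288522720336914), 88.79813385009766) [510.11266804 144.29844959]
 rod [553.56490335 141.43368459  71.04705084]
   208 [244 245 246 247 248] [576.4 139.4  69. ]
   209 [244 245 246 247] [572.7 140.9  69. ]
   210 [244 245 246 247] [569.  140.8  69. ]
   211 [244 245 246 247] [565.3 140.8  69. ]
   212 [244 245 246 247] [561.5 140.7  69. ]
   213 [244 245 246 247] [557.8 140.6  69. ]
   214 [244 245 246 247] [554.1 140.6  69. ]
   215 [244 245 246 247] [550.4 140.5  69. ]
   216 [244 245 246] [546.8 142.   69. ]
   217 [244 245 246] [543.1 142.   69. ]
   218 [244 245 246] [539.4 141.9  69. ]
   219 [244 245 246] [535.8 141.8  69. ]
   220 [243 244 245 246] [532.1 143.4  69. ]
   221 [243 244 245 246] [528.5 143.3  69. ]
knob top rect ((625.467529296875, -191.93508911132812), (99.19001007080078, 115.98139190673828), 79.35331726074219)
 port [ 653.82247261 -197.78
[... 195 characters left out ...]
325195), 88.77581024169922)
[(np.int64(214), np.int64(339)), (np.int64(214), np.int64(343)), (np.int64(215), np.int64(340)), (np.int64(215), np.int64(344)), (np.int64(215), np.int64(348)), (np.int64(216), np.int64(342)), (np.int64(216), np.int64(348)), (np.int64(217), np.int64(341)), (np.int64(217), np.int64(345)), (np.int64(217), np.int64(349)), (np.int64(218), np.int64(341)), (np.int64(218), np.int64(345)), (np.int64(218), np.int64(349)), (np.int64(219), np.int64(341)), (np.int64(219), np.int64(345)), (np.int64(220), np.int64(339)), (np.int64(220), np.int64(343)), (np.int64(220), np.int64(347)), (np.int64(221), np.int64(341)), (np.int64(221), np.int64(345)), (np.int64(222), np.int64(342))]
```

```bash
cat >> h.py <<'E'
def quat(M):
    q=R.from_matrix(M).as_quat();return [q[3],q[0],q[1],q[2]]
def down(xdir):  # tool y down, tool x along xdir (deg)
    a=np.radians(xdir);x=np.array([np.cos(a),np.sin(a),0]);y=np.array([0,0,-1.]);return quat(np.column_stack([x,y,np.cross(x,y)]))
def wristpose(s,c):
    T=np.eye(4);T[:3,:3]=rot(s['tool_rot']);T[:3,3]=s['ee_pos'];return T@np.array(c['mount'])
def wray(c,T,uv,z):
    f=c['image'].shape[0]/2/np.tan(np.radians(float(c['fovy']))/2)
    d=np.array([uv[0]-c['cx'],uv[1]-c['cy']]);r=np.hypot(*d);th=r/f
    v=T[:3,:3]@np.array([*(np.sin(th)*d/max(r,1e-9)),np.cos(th)]);e=T[:3,3]
    return e+v*(z-e[2])/v[2]
E
python3 - <<'E'
from rig import bot
from h import *
s=bot.read_state();print(rot(s['tool_rot']).round(3))
for a in(79.3,-100.7):
  for z in (200,68):
    print(a,z,bot.ik([530,-174,z],down(a)))
E
```

```text
[[ 0.368 -0.    -0.93 ]
 [ 0.93  -0.001  0.368]
 [-0.001 -1.     0.   ]]
79.3 200 [-3.82873812e-01  3.27612134e-01  1.51474921e+00 -4.44089210e-16
  1.29923131e+00 -1.76691991e+00]
79.3 68 [-3.82873812e-01  4.77330451e-01  1.63740957e+00 -4.44089210e-16
  1.02685263e+00 -1.76691991e+00]
-100.7 200 [-3.82873812e-01  3.27612134e-01  1.51474921e+00 -4.44089210e-16
  1.29923131e+00  1.37467274e+00]
-100.7 68 [-3.82873812e-01  4.77330451e-01  1.63740957e+00 -4.44089210e-16
  1.02685263e+00  1.37467274e+00]
```

```bash
python3 - <<'E'
from rig import bot
from h import *
c=bot.read_camera('wrist');print(c['mount'],c['fovy'],c['cx'],c['cy'])
bot.move_to([500,-170,230],down(-100.7))
s=bot.read_state();c=bot.read_camera('wrist');print(s['clock'],s['ee_pos'],s['ft_force'])
cv2.imwrite('pics/w1.png',c['image']);np.savez('w1.npz',pose=wristpose(s,c),**c)
t=bot.read_camera('top');cv2.imwrite('pics/top1.png',t['image'])
E
```

```text
[[ 9.99999565e-01 -6.00115625e-04  7.14270301e-04  2.07071398e-01]
 [-8.49075465e-04 -2.68256300e-01  9.63347205e-01 -1.62240666e+02]
 [-3.86512202e-04 -9.63347392e-01 -2.68256692e-01  6.84466911e+01]
 [ 0.00000000e+00  0.00000000e+00  0.00000000e+00  1.00000000e+00]] 65.70646984690485 283.08231918875697 208.20655118407245
2.7833 [ 500.20545013 -169.4035741   230.00247475] [ 0.00576705 -0.43124319  0.07134041]
```

View pics/w1.png

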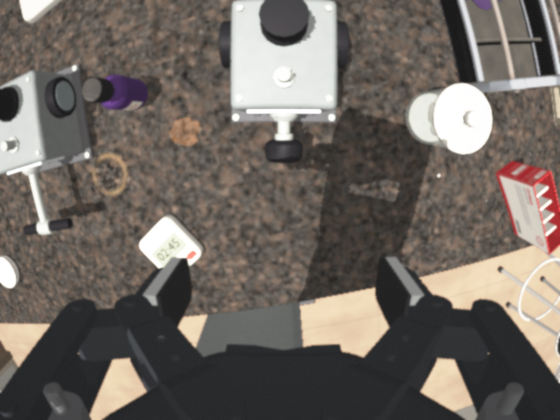

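```bash
python3 - <<'E'
from h import *
c=load('w1')
cv2.imwrite('pics/w1z.png',cv2.resize(c['image'][60:180,210:360],None,fx=5,fy=5,interpolation=cv2.INTER_CUBIC))
T=c['pose'];print(T[:3,3])
for nm,uv,z in[('topfrontL',(232,108),90),('topfrontR',(336,108),90),('pin',(284,74),110),('knob far edge top',(284,143),84),('knob near',(284,162),65)]: print(nm,wray(c,T,uv,z).round(1))
E
```

```text
[ 566.58791029 -181.55840177  392.24542399]
topfrontL [ 587.  -137.1   90. ]
topfrontR [ 569.3 -231.5   90. ]
pin [ 605.9 -189.5  110. ]
knob far edge top [ 544.9 -178.1   84. ]
knob near [ 524.6 -174.3   65. ]
```

View pics/w1z.png

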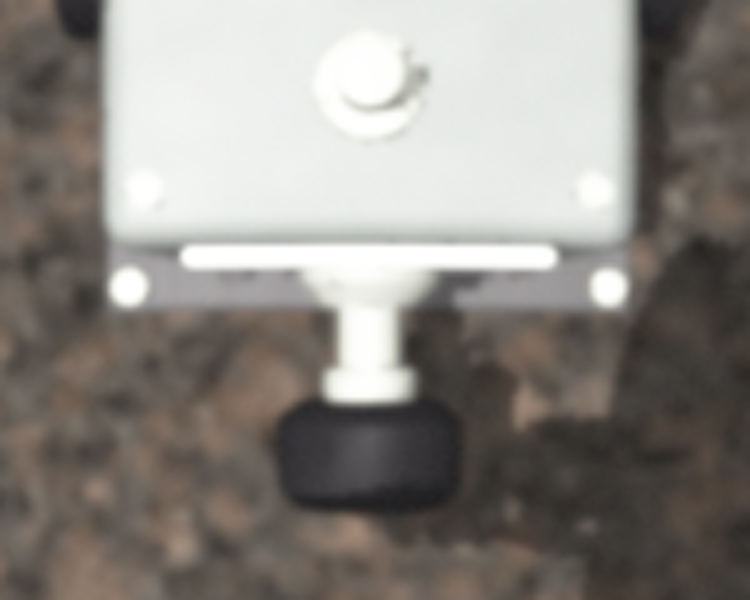

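```bash
python3 - <<'E'
from h import *
c=load('w1');T=c['pose']
u=np.array([np.cos(np.radians(-10.7)),np.sin(np.radians(-10.7)),0])
for nm,uv,z in[('L',(231.5,107.5),90),('R',(336,107.5),90),('front mid',(284,107.5),90),('front rim 84',(284,161),84),('front rim80',(284,161),80),('back84',(284,140),84),('back72',(284,140),72),('pin top',(284,74.5),110),('pin top 113',(284,74.5),113.5)]:
  p=wray(c,T,uv,z);print(nm,p.round(1),'along',(p@u).round(1),'lat',(p@np.array([-u[1],u[0],0])).round(1))
E
```

```text
L [ 587.5 -136.8   90. ] along 602.7 lat -25.3
R [ 569.7 -231.6   90. ] along 602.8 lat -121.8
front mid [ 577.8 -184.2   90. ] along 602.0 lat -73.8
front rim 84 [ 528.  -174.9   84. ] along 551.3 lat -73.8
front rim80 [ 527.5 -174.8   80. ] along 550.8 lat -73.8
back84 [ 547.7 -178.6   84. ] along 571.4 lat -73.8
back72 [ 547.  -178.5   72. ] along 570.6 lat -73.8
pin top [ 605.5 -189.4  110. ] along 630.1 lat -73.7
pin top 113 [ 605.  -189.3  113.5] along 629.6 lat -73.7
```

```bash
cat >> h.py <<'E'
UK=np.array([np.cos(np.radians(-10.7)),np.sin(np.radians(-10.7)),0]);VK=np.array([-UK[1],UK[0],0])
def kp(along,z,lat=-73.8): return (along*UK+lat*VK+np.array([0,0,z])).tolist()
E
python3 - <<'E'
from rig import bot
from h import *
q=down(-100.7)
bot.move_to(kp(561,130),q);print(bot.read_state()['clock'])
print(bot.servo_line(kp(561,67),q,speed=80,until_force=15))
s=bot.read_state();print(s['clock'],s['ee_pos']@UK,s['ee_pos']@VK,s['ee_pos'][2],s['ft_force'])
bot.move_gripper(30,40)
s=bot.read_state();print(s['clock'],s['grip_width'],s['ee_pos']@UK,s['ee_pos']@VK,s['ft_force']@UK,s['ft_force'])
c=bot.read_camera('wrist');cv2.imwrite('pics/w2.png',c['image'][40:300])
E
```

```text
3.3917
False
4.3333 561.3036707355973 -73.85893978510747 67.4557500663587 [-0.60678027  0.27299681 -0.03025821]
4.9083 30.064976195598977 560.9923186385796 -73.81414633288892 -0.08891476806102169 [-0.1156605  -0.13322115 -0.40059698]
```

View pics/w2.png

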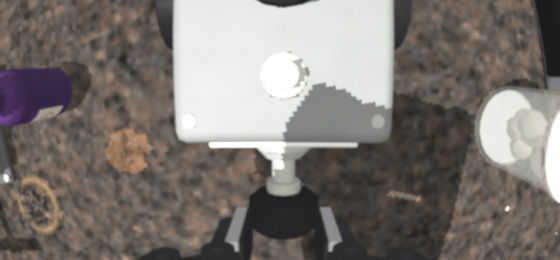

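The picture shows the knob (~(283,210)) between the finger pads, but the reported width of 30 shows no firm clamp yet. I'll close further and check whether the fingers stall.

```bash
python3 - <<'E'
from rig import bot
from h import *
bot.move_gripper(0,40)
s=bot.read_state();print(s['clock'],s['grip_width'],s['ee_pos'],s['ee_pos']@UK,s['ee_pos']@VK,s['ft_force']@UK,s['ft_force'])
c=bot.read_camera('wrist');cv2.imwrite('pics/w3.png',cv2.resize(c['image'][200:340,190:380],None,fx=4,fy=4))
E
```

```text
5.3583 0.38317224905214875 [ 537.53603584 -176.6747828    67.01000802] 560.9923963610997 -73.80040598062652 -0.5129093926056417 [-0.5698423  -0.25327627 -0.36729311]
```

View pics/w3.png

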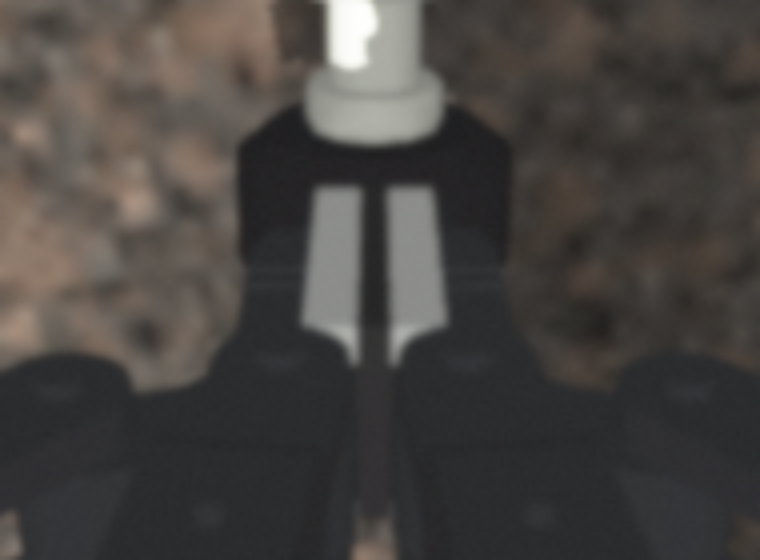

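```bash
python3 - <<'E'
from rig import bot
from h import *
t=bot.read_camera('top');s=bot.read_camera('side')
np.savez('top2.npz',**t)
a=cv2.resize(t['image'][150:270,290:420],None,fx=3,fy=3,interpolation=cv2.INTER_CUBIC);b=cv2.resize(s['image'][120:240,240:370],None,fx=3,fy=3,interpolation=cv2.INTER_CUBIC)
cv2.imwrite('pics/ts2.png',np.hstack([a,b]))
w=bot.read_camera('wrist');print(w['depth'][225:290:4,[260,270,283,296,306]].round())
E
```

```text
[[240. 166. 162. 165. 241.]
 [176. 167. 164. 167. 173.]
 [168. 167. 163. 167. 169.]
 [164. 163. 163. 163. 164.]
 [163. 160. 159. 159. 162.]
 [162. 159. 158. 158. 161.]
 [160. 145. 146. 146. 159.]
 [160. 141. 141. 141. 162.]
 [148. 137. 138. 137. 147.]
 [143. 133. 133. 133. 144.]
 [139. 130. 129. 129. 138.]
 [136. 125. 125. 127. 135.]
 [132. 124. 121. 123. 132.]
 [128. 121. 120. 121. 128.]
 [114. 116. 117. 117. 115.]
 [109. 111. 116. 112. 108.]
 [107. 109. 117. 109. 107.]]
```

View pics/ts2.png

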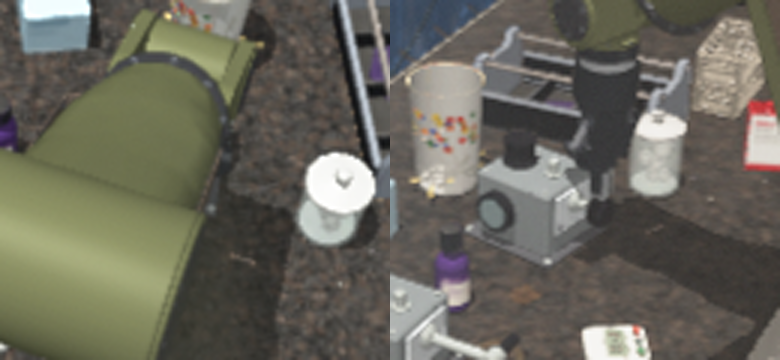

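```bash
python3 - <<'E'
from rig import bot
from h import *
bot.move_gripper(60,40)
w=bot.read_camera('wrist');cv2.imwrite('pics/w4.png',cv2.resize(w['image'][190:340,170:400],None,fx=3.4,fy=3.4))
s=bot.read_state();np.savez('w4.npz',pose=wristpose(s,w),**w);print(s['clock'],s['grip_width'])
E
```

```text
6.2083 60.02338486060815
```

View pics/w4.png

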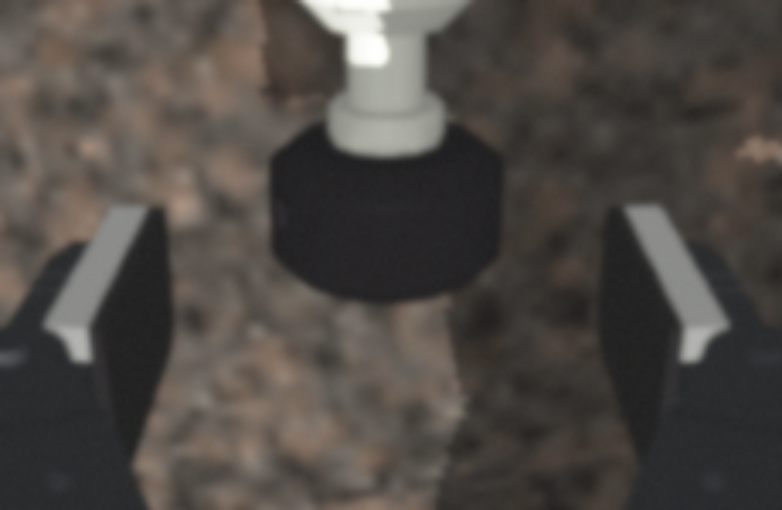

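```bash
python3 - <<'E'
from h import *
from rig import bot
c=load('w4');print(c['mount'] if 'mount' in c else '')
f=210/np.tan(np.radians(float(c['fovy']))/2)
def tool(u,v):
    d=np.array([u-c['cx'],v-c['cy']]);r=np.hypot(*d);th=r/f;D=c['depth'][v,u]
    p=np.array([*(np.tan(th)*D*d/r),D,1]);return (c['mount']@p)[:3].round(1),D
for uv in[(207,252),(205,256),(200,264),(195,272),(216,254),(354,252),(356,256),(283,240),(283,250),(283,262),(283,270),(283,276),(250,320),(283,228)]:print(uv,tool(*uv))
print(bot.tip_reach)
E
```

```text
[[ 9.99999561e-01 -1.43443686e-04 -9.25929834e-04 -2.99241828e-01]
 [ 8.53494425e-04 -2.68301630e-01  9.63334577e-01 -1.62240484e+02]
 [-3.86612745e-04 -9.63334944e-01 -2.68301389e-01  6.74909881e+01]
 [ 0.00000000e+00  0.00000000e+00  0.00000000e+00  1.00000000e+00]]
(207, 252) (array([-34.8, -29.7,  10.1]), np.float32(143.10925))
(205, 256) (array([-34.1, -36.3,  11. ]), np.float32(136.47804))
(200, 264) (array([-34.7, -43.5,  10.6]), np.float32(129.73125))
(195, 272) (array([-35.1, -50.2,  10.2]), np.float32(123.33762))
(216, 254) (array([-30.6, -29.9,   9.3]), np.float32(143.12769))
(354, 252) (array([ 31.3, -30.4,  10.4]), np.float32(142.28883))
(356, 256) (array([ 31.2, -35. ,  10.5]), np.float32(137.78354))
(283, 240) (array([ -0.5, -12.5,   9.5]), np.float32(159.7866))
(283, 250) (array([ -0.5, -18.2,   6.6]), np.float32(155.05614))
(283, 262) (array([ -0.5, -19. ,   0.6]), np.float32(155.89873))
(283, 270) (array([ -0.5, -17.6,  -4.5]), np.float32(158.63342))
(283, 276) (array([ -0.5, -17.2,  -8. ]), np.float32(159.98859))
(250, 320) (array([-28.6,  66.3, -94.5]), np.float32(263.6228))
(283, 228) (array([-0.5, -7.9, 14.2]), np.float32(163.03392))
19.0
```

```bash
python3 - <<'E'
from h import *
c=load('w4')
cv2.imwrite('pics/w4f.png',c['image'])
f=210/np.tan(np.radians(float(c['fovy']))/2)
def tool(u,v):
    d=np.array([u-c['cx'],v-c['cy']]);r=np.hypot(*d);th=r/f;D=c['depth'][v,u]
    p=np.array([*(np.tan(th)*D*d/r),D,1]);return (c['mount']@p)[:3].round(0)
for v in range(280,420,12):
  print(v,[tuple(tool(u,v).astype(int)) for u in(150,180,200,215,240,283)])
E
```

```text
280 [(np.int64(-112), np.int64(65), np.int64(-58)), (np.int64(-42), np.int64(-51), np.int64(7)), (np.int64(-31), np.int64(-57), np.int64(11)), (np.int64(-30), np.int64(-38), np.int64(0)), (np.int64(-35), np.int64(66), np.int64(-55)), (np.int64(-1), np.int64(67), np.int64(-55))]
292 [(np.int64(-115), np.int64(65), np.int64(-70)), (np.int64(-36), np.int64(-69), np.int64(12)), (np.int64(-31), np.int64(-62), np.int64(8)), (np.int64(-31), np.int64(-39), np.int64(-5)), (np.int64(-35), np.int64(66), np.int64(-67)), (np.int64(-1), np.int64(65), np.int64(-66))]
304 [(np.int64(-48), np.int64(-70), np.int64(7)), (np.int64(-34), np.int64(-76), np.int64(11)), (np.int64(-31), np.int64(-63), np.int64(4)), (np.int64(-30), np.int64(-43), np.int64(-9)), (np.int64(-36), np.int64(67), np.int64(-79)), (np.int64(-1), np.int64(65), np.int64(-77))]
316 [(np.int64(-44), np.int64(-79), np.int64(8)), (np.int64(-29), np.int64(-91), np.int64(17)), (np.int64(-23), np.int64(-89), np.int64(16)), (np.int64(-59), np.int64(67), np.int64(-92)), (np.int64(-37), np.int64(66), np.int64(-90)), (np.int64(-1), np.int64(66), 
[... 1585 characters left out ...]
np.int64(-13), np.int64(-119), np.int64(19)), (np.int64(-9), np.int64(-118), np.int64(19)), (np.int64(0), np.int64(-109), np.int64(10))]
400 [(np.int64(-30), np.int64(-117), np.int64(11)), (np.int64(-20), np.int64(-121), np.int64(18)), (np.int64(-16), np.int64(-122), np.int64(19)), (np.int64(-13), np.int64(-121), np.int64(18)), (np.int64(-8), np.int64(-120), np.int64(18)), (np.int64(0), np.int64(-113), np.int64(10))]
412 [(np.int64(-29), np.int64(-120), np.int64(10)), (np.int64(-22), np.int64(-119), np.int64(10)), (np.int64(0), np.int64(-162), np.int64(67)), (np.int64(0), np.int64(-162), np.int64(67)), (np.int64(-8), np.int64(-123), np.int64(18)), (np.int64(0), np.int64(-117), np.int64(11))]
```

View pics/w4f.png

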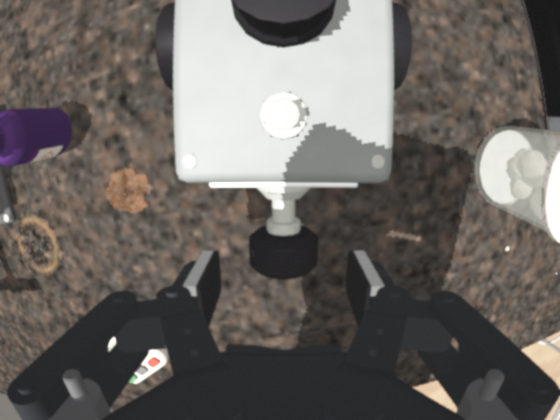

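The pads end near (207,250) and (354,250), above the knob. Depth puts the tips about 24 mm *behind* the reported TCP, the body at about -95 mm and the worktop at +66 mm. So the real grasp point sits about 42 mm behind the reported TCP, and the fingers never reached the knob. I'll correct for that and descend under force guard.

```bash
python3 - <<'E'
from rig import bot
from h import *
q=down(-100.7)
print(bot.servo_line(kp(562,22),q,speed=60,until_force=8))
s=bot.read_state();print(s['clock'],s['ee_pos'],s['ft_force'])
if s['ee_pos'][2]<25:
  bot.move_gripper(20,50)
  s=bot.read_state();print(s['clock'],s['grip_width'],s['ee_pos']@UK,s['ee_pos']@VK,s['ft_force']@UK,s['ft_force'])
c=bot.read_camera('wrist');cv2.imwrite('pics/w5.png',c['image'])
E
```

```text
False
7.1083 [ 538.73089187 -176.9511257    22.30175321] [-0.36455948 -1.05490507  0.20260592]
7.45 36.409775508734164 562.2753034379808 -73.80688208687066 -1.2070890803044163 [-0.98368984  1.29534786  5.83817422]
```

View pics/w5.png

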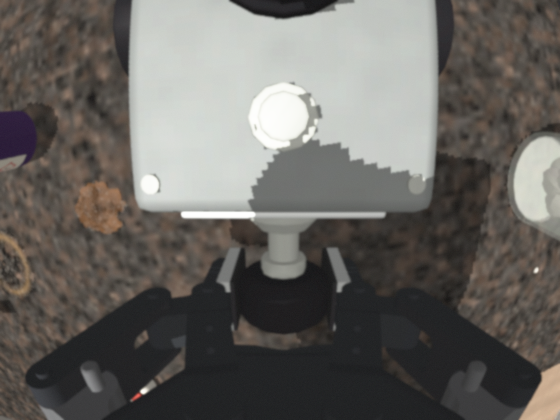

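The knob is held (width 36.4, pads on both sides at rows 250-320). Now I'll pull outwards in 1 mm steps and log the force.

```bash
cat >> h.py <<'E'
def kstep(bot,a0,a1,z,d=1.0,sp=12):
    q=down(-100.7);out=[];n=int(round(abs(a1-a0)/d))
    for a in np.linspace(a0,a1,n+1)[1:]:
        bot.servo_line(kp(a,z),q,speed=sp)
        s=bot.read_state();out.append((s['ee_pos']@UK,s['ft_force']@UK,s['grip_width']))
        print(f"cmd {a:.1f} act {out[-1][0]:.2f} F {out[-1][1]:.1f} z {s['ft_force'][2]:.1f} w {s['grip_width']:.1f} t {s['clock']:.2f}")
    return out
E
python3 - <<'E'
from rig import bot
from h import *
kstep(bot,562,555,22)
E
```

```text
cmd 561.0 act 561.68 F 3.2 z 6.1 w 36.6 t 7.75
cmd 560.0 act 560.72 F 3.2 z 5.3 w 35.9 t 8.00
cmd 559.0 act 559.69 F 2.9 z 5.5 w 36.2 t 8.25
cmd 558.0 act 558.41 F 0.9 z 7.2 w 36.0 t 8.50
cmd 557.0 act 557.12 F -0.9 z 9.0 w 36.5 t 8.75
cmd 556.0 act 555.84 F -4.5 z 11.5 w 36.1 t 9.00
cmd 555.0 act 554.82 F -4.3 z 11.1 w 36.2 t 9.25
```

```bash
python3 - <<'E'
from rig import bot
from h import *
kstep(bot,555,547,22)
c=bot.read_camera('wrist');cv2.imwrite('pics/w6.png',c['image'])
E
```

```text
cmd 554.0 act 553.89 F -3.5 z 10.4 w 36.4 t 9.50
cmd 553.0 act 553.44 F 1.2 z 8.1 w 36.7 t 9.75
cmd 552.0 act 553.09 F 7.5 z 4.3 w 36.3 t 10.00
cmd 551.0 act 552.69 F 11.3 z 0.3 w 36.2 t 10.25
cmd 550.0 act 552.03 F 15.1 z -1.6 w 36.2 t 10.50
cmd 549.0 act 551.14 F 14.1 z -1.4 w 36.2 t 10.75
cmd 548.0 act 549.73 F 10.3 z 2.5 w 36.1 t 11.00
cmd 547.0 act 548.15 F 6.3 z 5.1 w 36.2 t 11.25
```

View pics/w6.png

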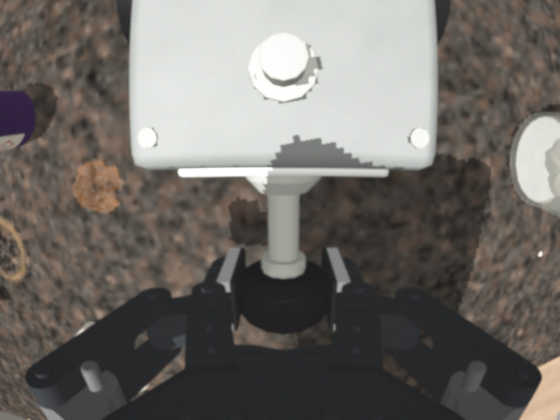

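The rod rode through a click centred near along=553.4, which is j≈18, so it's the inner one (the middle can't be below 26). The knob still sits at the same place in the pads (283,295). The middle click should be near 529.4.

```bash
python3 - <<'E'
from rig import bot
from h import *
kstep(bot,547,537,22,d=5,sp=25)
o=kstep(bot,537,530,22,d=1)
E
```

```text
cmd 542.0 act 542.70 F 3.4 z 7.9 w 36.2 t 11.65
cmd 537.0 act 537.66 F 2.9 z 6.4 w 36.2 t 12.00
cmd 536.0 act 536.73 F 3.8 z 7.4 w 36.1 t 12.25
cmd 535.0 act 535.74 F 2.3 z 7.0 w 35.9 t 12.50
cmd 534.0 act 534.50 F 0.6 z 8.2 w 36.2 t 12.75
cmd 533.0 act 533.21 F -2.0 z 10.6 w 36.2 t 13.00
cmd 532.0 act 531.88 F -3.9 z 11.4 w 36.1 t 13.25
cmd 531.0 act 530.81 F -3.9 z 12.3 w 36.5 t 13.50
cmd 530.0 act 529.87 F -3.8 z 11.4 w 36.6 t 13.75
```

```bash
python3 - <<'E'
from rig import bot
from h import *
kstep(bot,530,529.2,22,d=.8)
bot.move_gripper(70)
s=bot.read_state();print(s['clock'],s['grip_width'],s['ee_pos']@UK,s['ft_force'])
bot.servo_line(kp(529.2,110),speed=150)
s=bot.read_state();c=bot.read_camera('wrist');print(s['clock'],s['ft_force']);cv2.imwrite('pics/w7.png',c['image']);np.savez('w7.npz',pose=wristpose(s,c),**c)
E
```

```text
cmd 529.2 act 529.50 F -0.1 z 10.2 w 36.3 t 14.00
14.425 69.67239430455841 529.0326162262461 [0.53288216 1.22894971 0.70222389]
15.1583 [-0.13871886 -0.2663996   0.60944586]
```

View pics/w7.png

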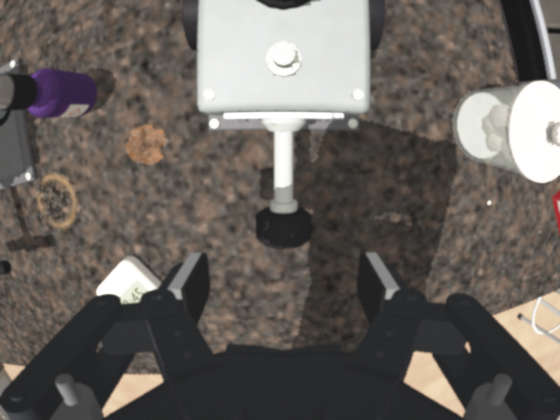

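```bash
cat >> h.py <<'E'
def wpt(c,u,v):
    f=210/np.tan(np.radians(float(c['fovy']))/2)
    d=np.array([u-c['cx'],v-c['cy']]);r=np.hypot(*d)+1e-9;D=float(np.median(c['depth'][v-1:v+2,u-1:u+2]))
    return (c['pose']@np.array([*(np.tan(r/f)*D*d/r),D,1]))[:3]
E
python3 - <<'E'
from h import *
c=load('w7')
for v in range(205,252,3):
  p=wpt(c,283,v);print(v,(p@UK).round(1),p[2].round(1))
d=wray(c,c['pose'],(283,108),90)@UK;print('front',d)
p=np.array([wpt(c,u,v)[2] for u in range(279,290) for v in range(50,61)]);print('pin top z',np.median(p),p.std())
p=np.array([wpt(c,u,v)[2] for u in range(320,345) for v in range(50,80,2)]);print('box top z',np.median(p))
E
```

```text
205 543.4 74.3
208 541.7 75.2
211 539.6 74.7
214 538.0 76.0
217 537.5 80.7
220 536.1 82.4
223 534.8 84.3
226 533.1 84.8
229 531.1 84.7
232 529.1 84.6
235 527.3 85.0
238 525.5 85.3
241 523.3 84.9
244 521.3 84.8
247 518.7 83.3
250 481.5 0.6
front 602.8438083688995
pin top z 105.78323201467111 0.3123678274450417
box top z 91.06767375022068
```

```bash
python3 - <<'E'
from h import *
c=load('w4')
p=np.array([wpt(c,u,v)[2] for u in range(280,289) for v in range(110,120)]);print('pin before',np.median(p))
p=np.array([wpt(c,u,v)[2] for u in range(320,345) for v in range(90,120,3)]);print('box top z',np.median(p))
# bar geometry from w1 (wrist) and top0
c=load('w1');cv2.imwrite('pics/w1b.png',cv2.resize(c['image'][50:290,0:160],None,fx=3.3,fy=2.45*1.0,interpolation=cv2.INTER_CUBIC))
t=load('top0');cv2.imwrite('pics/top0b.png',cv2.resize(t['image'][165:240,220:280],None,fx=8,fy=8,interpolation=cv2.INTER_CUBIC))
E
```

```text
pin before 109.94104899453058
box top z 91.04661781188372
```

View pics/top0b.png

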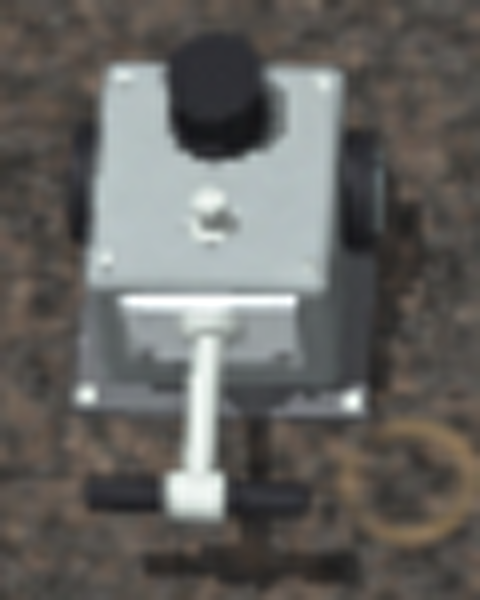

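The knob is at 518.5-540.5 (centre 529.5, j≈42), with its pin down 4 mm from before, so it's home. Next is the cross-bar box.

```bash
python3 - <<'E'
from rig import bot
from h import *
bot.servo_line((np.array(bot.read_state()['ee_pos'])+[-20,0,20]).tolist(),speed=200)
bot.move_to([470,147,120],down(-92.7))
s=bot.read_state();c=bot.read_camera('wrist');print(s['clock'],s['ee_pos'],s['ft_force']);cv2.imwrite('pics/w8.png',c['image']);np.savez('w8.npz',pose=wristpose(s,c),**c)
bot.move_gripper(0,40)
E
```

```text
16.7083 [470.32190462 146.28186755 119.77632545] [-0.67450677 -0.55031855  0.37898434]
```

View pics/w8.png

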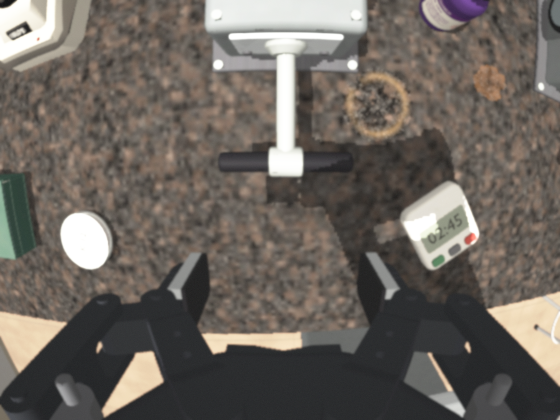

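```bash
python3 - <<'E'
from h import *
c=load('w8');T=c['pose']
L=wray(c,T,(208,34),90);Rr=wray(c,T,(365,34),90);print(L,Rr)
a=wray(c,T,(221,162),66);b=wray(c,T,(351,161),66);print(a,b,np.linalg.norm(a-b),np.degrees(np.arctan2(*(a-b)[[1,0]]))-90,np.degrees(np.arctan2(*(L-Rr)[[1,0]]))-90)
for v in range(140,182,3):
  p=wpt(c,285,v);p2=wpt(c,245,v);print(v,p.round(1),p2.round(1))
E
```

```text
[593.72386034 185.4478751   90.        ] [589.56500704  92.23749098  90.        ]
[512.1197875  186.80993445  66.        ] [508.63685475  98.96768205  66.        ] 87.9112741718089 -2.270580094653539 -2.5547240285241344
140 [524.8 143.   72.2] [5.222e+02 1.774e+02 3.000e-01]
143 [522.8 143.1  72. ] [519.7 177.4   1.2]
146 [520.9 143.2  72.3] [517.1 177.6   1.2]
149 [518.9 143.2  71.9] [5.144e+02 1.779e+02 4.000e-01]
152 [517.  143.3  72.8] [517.9 169.8  67.1]
155 [515.3 143.4  74.5] [516.3 169.5  71.1]
158 [513.4 143.5  74.9] [514.5 169.4  72.5]
161 [511.5 143.6  75.4] [512.6 169.6  72.6]
164 [509.6 143.7  75.7] [510.6 169.7  72.5]
167 [507.6 143.8  75.4] [508.5 169.9  72. ]
170 [505.6 143.9  75. ] [506.3 170.3  70.4]
173 [503.3 144.   72.5] [493.2 179.3   0.6]
176 [500.4 144.1  67.2] [490.7 179.4   1.2]
179 [486.1 144.4   0.6] [488.  179.6   1.1]
```

```bash
cat >> h.py <<'E'
UB=np.array([np.cos(np.radians(-2.5)),np.sin(np.radians(-2.5)),0]);VB=np.array([-UB[1],UB[0],0])
def bp(along,z,lat=165.4): return (along*UB+lat*VB+np.array([0,0,z])).tolist()
def bstep(bot,a0,a1,z,d=1.0,sp=12,stop=None):
    q=down(-92.5);n=int(round(abs(a1-a0)/d))
    for a in np.linspace(a0,a1,n+1)[1:]:
        bot.servo_line(bp(a,z),q,speed=sp)
        s=bot.read_state();F=s['ft_force']@UB
        print(f"cmd {a:.1f} act {s['ee_pos']@UB:.2f} F {F:.1f} lat {s['ft_force']@VB:.1f} z {s['ft_force'][2]:.1f} t {s['clock']:.2f}")
        if stop is not None and F<stop: break
E
python3 - <<'E'
from rig import bot
from h import *
q=down(-92.5)
print(bot.servo_line(bp(467,110),q))
print(bot.servo_line(bp(467,25),q,speed=120,until_force=8))
print(bot.servo_line(bp(478,25),q,speed=40,until_force=4))
s=bot.read_state();print(s['clock'],s['ee_pos']@UB,s['ee_pos'],s['ft_force'])
c=bot.read_camera('wrist');cv2.imwrite('pics/w9.png',c['image']);np.savez('w9.npz',pose=wristpose(s,c),**c)
E
```

```text
False
False
False
18.9583 478.18562626279345 [484.94388821 144.35559971  25.04175383] [-0.20294414 -0.06808017  0.54586   ]
```

View pics/w9.png

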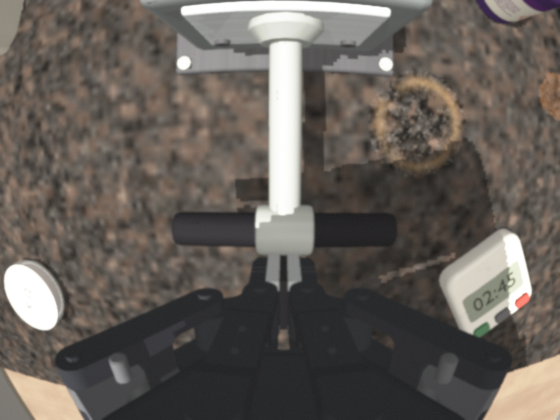

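The shut fingers stand centred right in front of the hub (285,230). Now I'll push in.

```bash
python3 - <<'E'
from rig import bot
from h import *
bstep(bot,478,492,25,stop=-18)
E
```

```text
cmd 479.0 act 478.95 F -0.1 lat 0.4 z 0.0 t 19.26
cmd 480.0 act 480.03 F 0.6 lat 0.2 z 0.3 t 19.51
cmd 481.0 act 481.04 F 0.5 lat -1.5 z -0.4 t 19.76
cmd 482.0 act 482.04 F 0.6 lat 0.2 z 1.0 t 20.01
cmd 483.0 act 482.88 F -1.4 lat -0.5 z 0.2 t 20.26
cmd 484.0 act 483.77 F -4.9 lat -0.1 z 0.8 t 20.51
cmd 485.0 act 484.93 F -3.6 lat -0.3 z 1.0 t 20.76
cmd 486.0 act 485.98 F -4.0 lat -0.3 z 0.6 t 21.01
cmd 487.0 act 487.01 F -4.9 lat -1.0 z -0.1 t 21.26
cmd 488.0 act 488.02 F -3.6 lat -0.4 z -1.2 t 21.51
cmd 489.0 act 489.02 F -3.2 lat 0.4 z -0.3 t 21.76
cmd 490.0 act 490.02 F -3.6 lat -1.3 z -0.7 t 22.01
cmd 491.0 act 491.01 F -4.5 lat -0.4 z -1.1 t 22.26
cmd 492.0 act 492.04 F -3.7 lat -0.6 z -1.5 t 22.51
```

```bash
python3 - <<'E'
from rig import bot
from h import *
bstep(bot,492,510,25,stop=-6.5,d=0.9)
E
```

```text
cmd 492.9 act 492.95 F -2.9 lat -1.6 z -1.9 t 22.76
cmd 493.8 act 494.22 F -0.3 lat 0.2 z -0.4 t 23.01
cmd 494.7 act 495.19 F -0.7 lat -0.1 z -0.6 t 23.26
cmd 495.6 act 495.76 F 0.6 lat 0.4 z 0.5 t 23.51
cmd 496.5 act 496.56 F 0.7 lat 0.1 z -0.1 t 23.76
cmd 497.4 act 497.44 F -0.2 lat 0.9 z -0.6 t 24.01
cmd 498.3 act 498.34 F -0.6 lat 1.1 z -0.2 t 24.26
cmd 499.2 act 499.15 F -0.6 lat -0.9 z -0.1 t 24.51
cmd 500.1 act 499.54 F -4.4 lat -0.3 z 3.4 t 24.76
cmd 501.0 act 499.90 F -9.4 lat -0.1 z 5.9 t 25.01
```

The pin drew the rod ahead and it now stands firm: a click at j≈35, which is in the middle range. I'll back off and look.

```bash
python3 - <<'E'
from rig import bot
from h import *
bot.servo_line(bp(470,25),speed=120)
bot.servo_line(bp(470,120),speed=200)
s=bot.read_state();c=bot.read_camera('wrist');print(s['clock'],s['ft_force']);cv2.imwrite('pics/w10.png',c['image']);np.savez('w10.npz',pose=wristpose(s,c),**c)
bot.move_to([440,-20,200],down(-92.5))
bot.move_joints([1.127,0.3,1.521,0,1.321,-0.067])
t=bot.read_camera('top');cv2.imwrite('pics/top3.png',t['image']);np.savez('top3.npz',**t);s=bot.read_camera('side');cv2.imwrite('pics/side3.png',s['image']);print(bot.read_state()['clock'])
c={**c,'pose':load('w10')['pose']}
for v in range(60,150,3):
  p=wpt(c,285,v)
  print(v,(p@UB).round(1),p[2].round(1),end=' | ')
E
```

```text
26.0417 [-0.49773934  0.3900424  -0.89963327]
29.0583
60 575.7 75.8 | 63 574.4 72.3 | 66 572.4 72.4 | 69 570.5 71.9 | 72 568.5 72.0 | 75 566.5 71.8 | 78 564.6 71.7 | 81 562.5 72.3 | 84 560.7 71.7 | 87 558.6 72.2 | 90 556.7 72.3 | 93 554.8 72.2 | 96 552.9 71.6 | 99 550.9 72.5 | 102 548.9 72.6 | 105 547.0 71.7 | 108 545.1 72.0 | 111 543.2 72.0 | 114 541.2 72.1 | 117 539.3 72.0 | 120 537.4 72.1 | 123 535.4 72.0 | 126 533.5 72.3 | 129 531.6 72.0 | 132 529.6 71.7 | 135 527.7 72.0 | 138 525.8 73.1 | 141 524.0 75.0 | 144 522.2 75.7 | 147 520.2 75.7 |
```

View pics/w10.png

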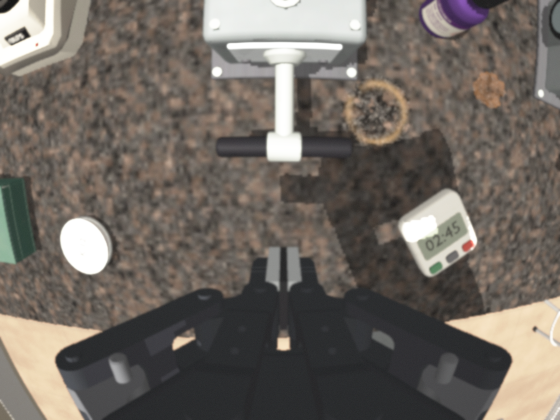

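View pics/top3.png

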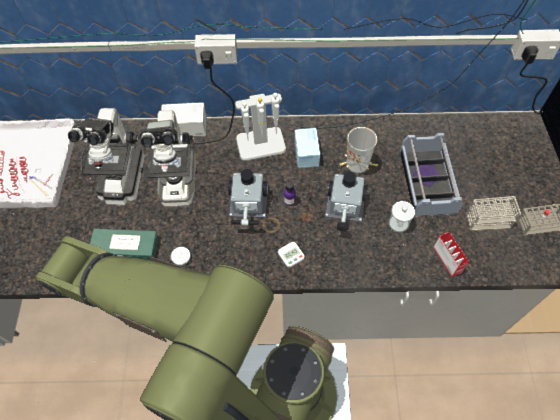

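View pics/side3.png

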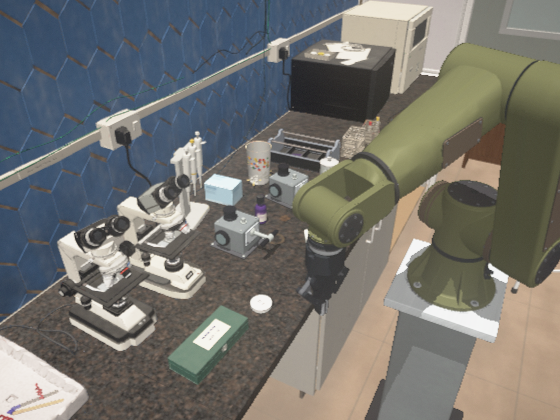

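Bar centre is at along≈520 (j≈34) and the bystanders look unmoved. I have time for one more check of both pin heights.

```bash
python3 - <<'E'
from rig import bot
from h import *
bot.move_to([520,100,190],down(-92.5))
s=bot.read_state();c=bot.read_camera('wrist');print(s['clock'],s['ft_force']);cv2.imwrite('pics/w11.png',c['image']);np.savez('w11.npz',pose=wristpose(s,c),**c)
a,b=load('top0')['image'],load('top3')['image'];d=cv2.absdiff(a,b).max(2)>45
print(cv2.connectedComponentsWithStats(cv2.morphologyEx(d.astype(np.uint8),cv2.MORPH_OPEN,np.ones((2,2))))[2])
E
```

```text
30.9417 [-0.47249961  0.71976149 -0.25642174]
[[     0      0    560    420 235050]
 [   339    214      9     10     56]
 [   238    221      3      4      9]
 [   242    220      7     12     57]
 [   247    221      3      4     11]
 [   232    222      4      3      9]
 [   232    227      3      3      8]]
```

View pics/w11.png

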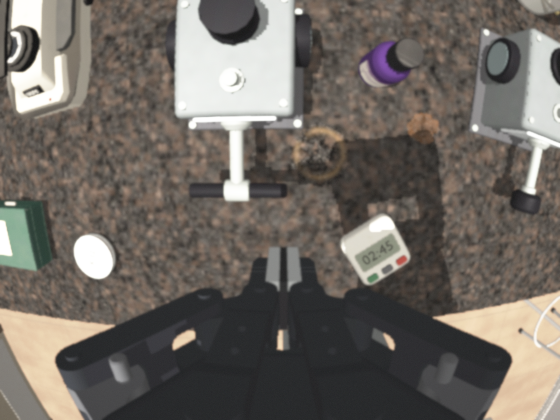

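The only differences between the top views are at the knob and the bar. Here the bar pin shows at about (232,77).

```bash
python3 - <<'E'
from rig import bot
from h import *
c=load('w11')
P=np.array([[round(wpt(c,u,v)[2]) for u in range(222,243,2)] for v in range(66,92,2)]);print(P)
p=[wpt(c,u,v)[2] for u in range(190,215,2) for v in range(60,105,3)];print('top',np.median(p))
t=wpt(c,237,191);print('hub',t@UB,t[2],'front',wray(c,c['pose'],(235,117),90)@UB)
bot.finish_job();print(bot.read_state()['clock'])
E
```

```text
[[ 91  91  91  91  91  91  91  91  92  91  91]
 [ 91  91  91  92  92  93  93  92  91  91  91]
 [ 91  93  93  94  95  94  93  93  93  92  91]
 [ 92 104 106 106 106 106 104  94  94  93  91]
 [ 95 105 106 106 106 106 105 103  94  94  92]
 [105 105 106 106 106 106 106 105  95  94  93]
 [106 106 105 106 106 106 105 105  95  94  93]
 [105 106 106 106 106 106 106 105  95  94  93]
 [ 94 106 106 106 106 106 105  99  94  94  93]
 [ 94  94 105 106 106 106 101  94  94  94  93]
 [ 93  93  93  93  98  97  94  93  93  93  92]
 [ 92  94  94  94  94  94  93  93  93  91  91]
 [ 91  92  94  93  94  94  93  93  91  91  91]]
top 91.16377829784338
hub 521.332538735464 76.41194302915534 front 585.4083018315913
the job is handed in; nothing more can be done
the job is handed in; nothing more can be done
```

Both rods are at their middle click and let go, and the job was handed in at about 31 s of the 61 s allowed.

- **Knob rod:** I gripped the knob and pulled it out step by step. It passed the inner click (pulled out about 18 mm) and seated 24 mm further, at about 42 mm, with almost no force left along the rod. The pin top dropped from 109.9 to 105.8 mm, so it is home.
- **Cross-bar rod:** I pushed it in at the hub with shut fingers. It slid freely from about 51 mm. The pin then drew it in, and I stopped at 9.4 N when it stood firm, at about 34–35 mm. The pin top reads 106 mm, the same as the knob's seated pin.
- **Other things on the worktop:** before and after top views differ only at the knob and the cross-bar. The arm was clear of everything at the end.

**Failed or disagreed:**
- My first grasp closed on air above the knob. The wrist depth picture put the real fingertips about 42 mm further back than the stated tool point. I corrected for this, and no contact force was seen.
- The bar's starting position measured 50–51.5 mm, slightly under the stated 52 mm minimum. That is within calibration error.
- The pin tops read about 106 mm when seated, against the stated 110 mm. I relied on the 4 mm drop and on both pins matching, not on the stated height.

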